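# Clamp a whole-mount wax block in the trimming vise

## Robot

A 7-joint arm with a two-finger parallel gripper is mounted at the origin on the work surface. World frame = base frame: x ahead of the robot, y to its left, z up, the work surface at z = 0. Lengths are in mm, angles in rad, forces in N, time in s.
With the tool pointing down it reaches from about 400 to 875 mm from the base axis. Payload 4.4 kg.
Tool frame: the origin (TCP) lies midway between the tips of the shut fingers; the grasp point (between the pads) lies 19 mm behind it; z points along the fingers, y is the line along which they close (so a half turn about z gives the same grasp; the last joint's range is limited). The gripper opens to 85 mm and grips with 20 to 120 N. Pads are 22 mm wide; open, the fingers measure 114 mm over their backs; the gripper's body (76 mm by 85 mm) begins 54 mm behind the grasp point. The pads swing forward as they close: fully open they stand 13 mm farther back than shut.
Start: joints at [-1.374, 0.628, 0.038, 1.517, -0.027, 0.996, -0.02], TCP at [168.836, 627.704, 231.313] pointing down, gripper open.
Joint ranges: [-3.06, 3.06], [-0.37, 2.12], [-1.25, 1.32], [0.18, 2.47], [-1.1, 4.24], [0.23, 1.98], [-2.94, 2.94]. Speed limits (rad/s): [2.57, 2.57, 3.14, 3.14, 3.14, 3.14, 3.14].

## Interface

Orientations are given as [roll, pitch, yaw] about the fixed x, y, z axes, in that order (R = Rz(yaw) Ry(pitch) Rx(roll)).
In Python, from cell import read_state, get_image, finish_job gives the robot as it stands.
- The arm moves only by the tool send_rows, never from a script. Its argument "series" is a list of rows, each an object of numbers: "ax", "ay", "az": the turn, a rotation vector about the tool's x, y, z in rad; "dx", "dy", "dz": the shift along the tool's x, y, z in cm; "hand": the closure, from 0 (fully open) to 1 (shut). In form: [{"ax": .., "ay": .., "az": .., "dx": .., "dy": .., "dz": .., "hand": ..}, ...]. A call has 1 to 10 rows; each row is the pose to reach, as a shift and turn from the pose commanded when the call began, along the tool's axes at that moment; what a row does not reach only later rows make up. A row lasts 1/10 s, in which the tool goes at most 50 mm and 8.59 degrees, less where a joint would pass 70% of its speed; a pose out of reach is approached as far as the arm can. A call with a gripper value outside its range is refused whole. The fingers move at their own pace and stop on an object; the grip force is fixed at half the most. Time passes only in rows, so rows that repeat a pose let the fingers close. It gives the time, the measured TCP pose, the force, the opening and the grip force at its end, in the units of the state.
- read_state(): the state, without advancing time (a new reading comes with each control period).
- get_image(name): name is "scene" or "top" or "wrist"; returns a dict with "pixels" (420x560x3 uint8, red, green, blue), "mtx" (3x3 intrinsics, pixels), "R" (3x3) and "t" (3): a world point X has camera coordinates R X + t. Camera axes: x right, y down, z forward; pixel columns grow to the right and rows downward; lengths in mm; the calibration is good to about 2 mm. A picture is of the moment at which its call begins. There is no depth.
- finish_job(): hands the job in; it is judged then, once.
The state is a dict: "clock": time; "qpos": joint angles; "qd": joint speeds; "tau": joint torques, N m; "eef_pos": TCP position; "tool_rot": TCP orientation; "force": force on the tool from outside, world axes, zero at the start; "torque": the same for the moment, N m; "width": finger opening in mm; "gripper_force": force on a finger pad.
Only numpy, scipy, OpenCV 4.12 (cv2) and the standard library are available. Lean on these libraries where they do the work, as an engineer would, in place of code of your own. Each camera call takes 0.05 s, during which the arm holds its last target. There are 200 camera calls.

## Task

Push the big wax block off the loading deck along the fixed jaw, down onto the two parallels until it meets the end stop; then, with the sliding jaw still open, press it firmly against the fixed jaw for a moment. Then push the sliding jaw closed until its spring pad grips the block, leaving it flat on the parallels, flush with the fixed jaw, touching or all but touching the end stop and held on its own. Do not crush the wax with excessive force, and leave the other things on the bench where they are.

Things in the scene. Friction and masses are not known exactly. Their poses are not given: they have to be found in the camera images.
- vise: Dark steel trimming vise screwed to the bench; base plate 270 x 320 x 12 mm. Origin on the bench. Its axes serve for all entries: x points from the sliding jaw to the fixed jaw (roughly away from the robot), y from the clamping place to the loading deck, z up. In its frame (mm) the fixed jaw's face is at x = 60, the end stop's at y = -130, the step between deck and parallels at y = -6.
- seat (a point): Centre of the clamping place, on top of its two steel parallels (bars 12 mm wide along vise y, 124 mm long, 16 mm to either side of this point; tops 24 mm above the bench). A clamped block has its origin here (judged to 3 mm in x, 2.5 mm in height, and 5 mm in y) and its y axis along the vise's within 0.035 rad.
- end_stop_face (a point): Middle of the face of the steel end stop that looks to vise +y; 60 mm wide along x, 12 mm thick, top 52 mm above the bench. The block's end comes to rest against it.
- deck (a point): Middle of the top of the aluminium loading deck, 115 x 179 mm (vise x, y), 30 mm above the bench, hence 6 mm higher than the parallels, which begin right at its -y edge. It reaches to the fixed jaw on its +x side and is open on the others.
- fixed_jaw: Long steel fixed jaw, a straight wall that runs behind both the loading deck and the clamping place: 22 mm thick, 312 mm long, top 58 mm above the bench. Its origin lies in the face that looks to the block (vise x = 60 mm, y = 0), 12 mm above the bench; axes as the vise.
- block: The big block: grey plastic cassette 60 x 110 x 30 mm (x, y, z) topped by an ivory wax slab 50 x 100 x 15 mm, 45 mm tall in all. Origin under the centre of its underside, z up. About 0.3 kg. It starts on the deck, askew and clear of the fixed jaw, its x and y within 0.25 rad of the vise's. The force of either jaw on it must stay under 45 N.
- jaw (a joint): Travel of the grey sliding jaw towards the fixed jaw (vise +x), in m: 0 fully open, limit 0.072. The gap from its pad to the fixed jaw is 0.120 less this value, so the pad meets a block lying at the fixed jaw at 0.060. Starts within 0.010 of open, slides with about 11 N of dry friction and stays where it is left. 90 mm wide, centred at vise y = -70 mm.
- jaw_back (a point): Point in the middle of the flat rear face (looking to vise -x) of the sliding jaw's upright back plate, 67 mm above the bench; the plate is 90 mm wide and 12 mm thick and reaches from 20 to 95 mm above the bench. Push here towards vise +x. It moves with the jaw and lies 54 mm behind the pad's face.
- jaw_pad: Sprung steel pad on the front of the sliding jaw, 80 mm wide, 30 to 58 mm above the bench. Origin in its front face, 12 mm above the bench. It gives way by up to 5 mm against a spring (1.5 N at first touch, 9 N at the end), then is rigid. Its force on the block must end above 3.5 N: the jaw goes some 2 to 5 mm further after the pad has touched.
- small_block: Bystander: small ordinary wax block on a grey cassette, 28 x 40 x 22 mm, standing on the free corner of the vise's base plate, in front of the deck; not the one to clamp.
- cassettes: Bystander: stack of white cassettes, 40 x 62 x 41 mm.
- jar: Bystander: lidded specimen jar, 72 mm across, 85 mm tall.
- mould: Bystander: shallow open steel mould, 75 x 55 x 22 mm.
- brush: Bystander: brush lying flat, about 200 mm long, origin on its underside.
- forceps: Bystander: steel forceps lying flat, 130 mm long along x, 8 mm high.
- slide_box: Bystander: open white slide box with dividers, 70 x 160 x 35 mm, origin under its centre.
There are look-alikes about, which are no part of the job. What is meant by the block is not pink or red, and is the larger of those in its own colour.

How it is judged:
By the outcome, as a careful person would: the job done as asked, in the order asked, and still so for the second after the job is handed in, with the robot touching nothing.
It also fails if it takes over 72 s, if anything falls off the work surface, if the arm or the gripper's body presses on something with over 40 N, if the wrist force passes 120 N, or if a joint passes its speed limit or range.

## Working session

There is one attempt and no reset: what is moved stays moved. The work goes in short steps, Python scripts to look and compute and a tool call to move; the robot and the scene stay as the last step left them, time stands still between calls to the robot, and variables do not carry over. Pictures are saved under pics/ and viewed, at most 10 in all, crops included, and the job is handed in when it is done.

Besides the shell and the picture viewer there is one more tool, called after "Request:" as name(argument=value, ...) on one line, values as JSON. send_rows: Moves the arm, as the interface text tells. Its arguments: {"type":"object","properties":{"series":{"type":"array","items":{"type":"object","properties":{"ax":{"type":"number"},"ay":{"type":"number"},"az":{"type":"number"},"dx":{"type":"number"},"dy":{"type":"number"},"dz":{"type":"number"},"hand":{"type":"number"}}}}},"required":["series"]}

```bash
mkdir -p pics; ls
python3 - <<'E'
from cell import *
import cv2,pickle
d={}
for n in("scene","top"):
    d[n]=get_image(n); cv2.imwrite(f"pics/{n}0.png",cv2.resize(d[n]["pixels"][:,:,::-1],(784,588),interpolation=cv2.INTER_CUBIC))
pickle.dump(d,open("im0.pkl","wb"))
s=read_state();print(s)
for n in d: print(n,d[n]["mtx"].round(1).tolist(),(-d[n]["R"].T@d[n]["t"]).round())
E
```

```text
pics
{'clock': 0.1, 'qpos': array([-1.3738011 ,  0.62925356,  0.0384641 ,  1.51826893, -0.0270371 ,
        0.99632517, -0.02002722]), 'qd': array([ 1.16011596e-03, -2.61950505e-03, -9.93039980e-04, -1.89949724e-03,
       -1.99601511e-03,  1.32630886e-04,  9.48674039e-05]), 'tau': array([ 3.36763740e-03, -5.64534688e+01,  1.22995690e+00, -1.93974298e+01,
        1.10816042e-02,  5.46569630e-03,  2.81954249e-05]), 'eef_pos': array([168.6806512 , 627.14157966, 230.48115275]), 'tool_rot': array([-3.13985576e+00, -1.88535587e-06,  2.87873436e+00]), 'force': array([ 0.16294581, -0.15832485,  0.45317899]), 'torque': array([0.02422948, 0.01135714, 0.01495259]), 'gripper_force': 0.0, 'width': 85.52561069644075}
scene [[466.9, 0.0, 270.0], [0.0, 466.9, 211.4], [0.0, 0.0, 1.0]] [1396.  305.  880.]
top [[450.4, 0.0, 282.9], [0.0, 450.4, 209.5], [0.0, 0.0, 1.0]] [ 465.   45. 1332.]
```

View pics/top0.png

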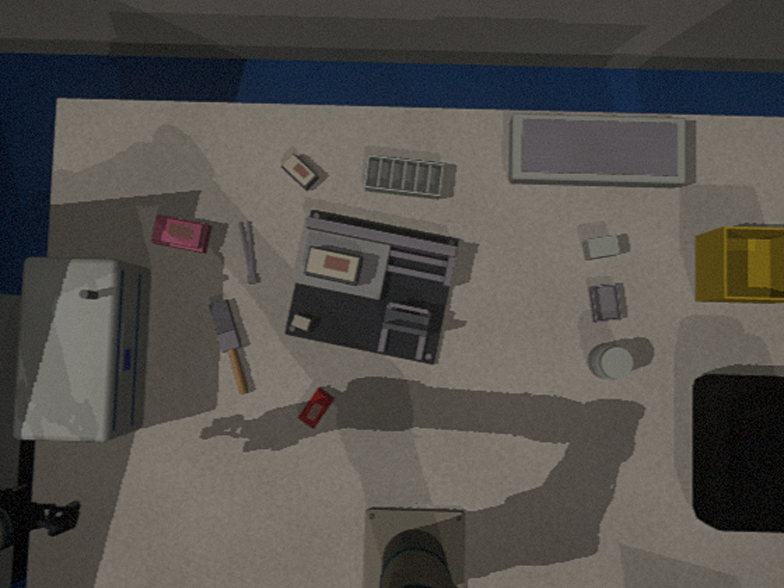

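View pics/scene0.png

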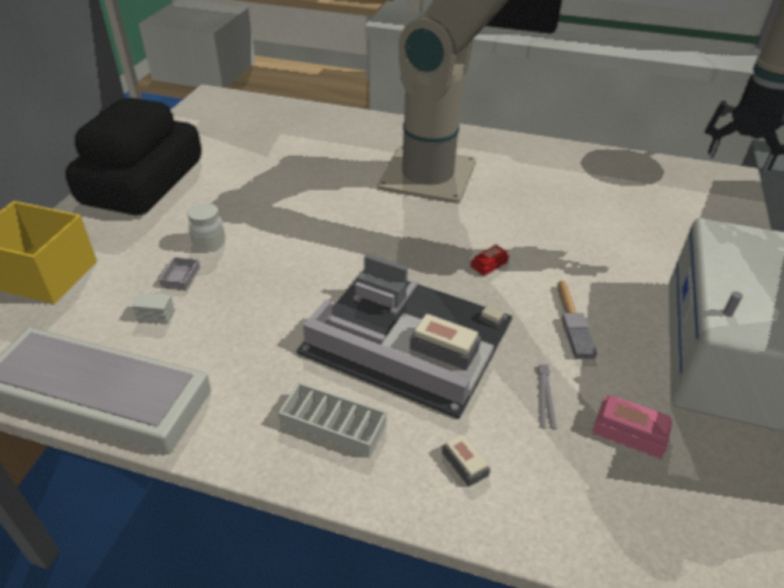

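Top picture: the vise is at about (375,285), with the fixed jaw on the upper side, block on the deck at (333,265), sliding jaw at (407,325) and small block at (301,322). In the scene picture the block is at (446,338). I'll zoom in to pick corners.

Run:
```python
import cv2,pickle
d=pickle.load(open("im0.pkl","rb"))
def crop(n,x,y,w,h,k,f):
    c=d[n]["pixels"][y:y+h,x:x+w,::-1]
    c=cv2.resize(c,None,fx=k,fy=k,interpolation=cv2.INTER_CUBIC)
    c=cv2.convertScaleAbs(c,alpha=1.5,beta=15)
    for i in range(0,w,10): cv2.putText(c,str(x+i),(i*k,8),0,.3,(0,255,0)); cv2.line(c,(i*k,10),(i*k,14),(0,255,0))
    for i in range(0,h,10): cv2.putText(c,str(y+i),(0,i*k+4),0,.3,(0,255,0)); cv2.line(c,(20,i*k),(24,i*k),(0,255,0))
    cv2.imwrite(f,c)
crop("top",198,145,135,118,5,"pics/topc.png")
crop("scene",205,175,165,125,4,"pics/scenec.png")
```

```text
(no output)
```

View pics/topc.png

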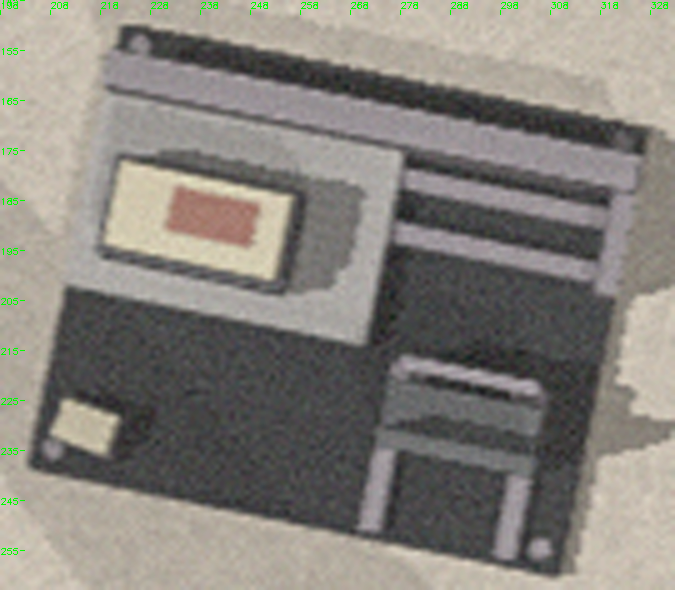

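View pics/scenec.png

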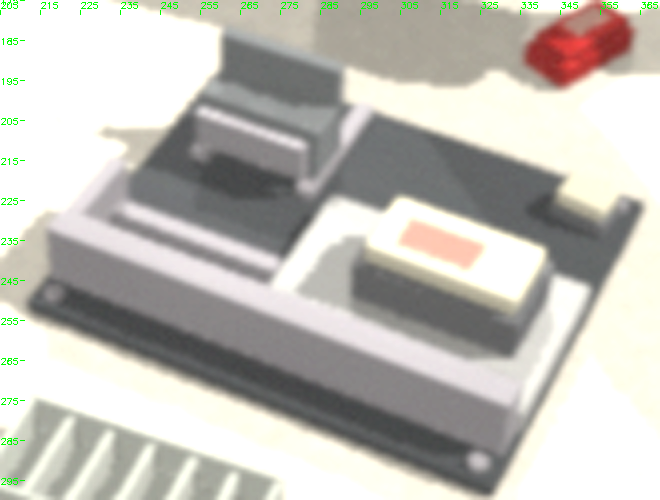

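Crops: the deck corners, parallels, jaw edges and wax corners are all clear. I'll fit the vise, block and jaw poses to both views.

```bash
cat > fit.py <<'E'
import numpy as np
from scipy.optimize import least_squares
def proj(c,X):
    p=c["mtx"]@(c["R"]@np.asarray(X,float)+c["t"]); return p[:2]/p[2]
def place(p,z,X):
    c,s=np.cos(p[2]),np.sin(p[2]); return [p[0]+c*X[0]-s*X[1],p[1]+s*X[0]+c*X[1],z+X[2]]
E
python3 - <<'E'
import pickle; from fit import *
d=pickle.load(open("im0.pkl","rb"))
T=lambda u,v:("top",np.array([197.6+u/5,144.6+v/5])); S=lambda u,v:("scene",np.array([204.6+u/4,174.6+v/4]))
vise=[((-55,173,30),T(66,287)),((-55,-6,30),T(367,346)),((60,-6,30),T(404,152)),((40,-6,24),T(401,186)),((40,-130,24),T(605,227)),((8,-6,24),T(396,241)),((8,-130,24),T(596,282)),
((-55,173,30),S(590,290)),((-55,-6,30),S(332,197))]
jawT=[((82,0,58),T(108,51)),((60,0,58),T(104,88)),((82,-312,58),T(641,154)),((60,-312,58),T(634,190)),((82,0,58),S(515,404)),((60,0,58),S(522,380)),((82,-312,58),S(48,233))]
sl=[((-60,-30,58),T(403,354)),((-60,-110,58),T(541,383)),((-60,-110,58),S(196,105)),((-60,-30,58),S(307,146)),((-114,-25,95),T(376,447)),((-114,-115,95),T(532,473)),((-114,-115,95),S(224,30)),((-114,-25,95),S(343,68))]
bl=[((25,50,45),T(122,157)),((25,-50,45),T(298,193)),((-25,-50,45),T(277,281)),((-25,50,45),T(103,247)),((-25,-50,45),S(402,197)),((-25,50,45),S(547,247)),((25,50,45),S(518,307)),((25,-50,45),S(367,252))]
def res(q):
    r=[]
    for X,(n,u) in vise: r.append(proj(d[n],place(q[:3],0,X))-u)
    for X,(n,u) in jawT: r.append(proj(d[n],place(q[:3],0,(X[0],X[1]+q[3],X[2])))-u)
    for X,(n,u) in sl: r.append(proj(d[n],place(q[:3],0,(X[0]+q[4],X[1],X[2])))-u)
    for X,(n,u) in bl: r.append(proj(d[n],place(q[5:8],30,X))-u)
    return np.concatenate(r)
f=least_squares(res,[520,60,-.2,170,5,560,100,-.2],loss="soft_l1",x_scale=[10,10,.1,10,10,10,10,.1])
q=f.x;print(q.round(3));print(res(q).reshape(-1,2).round(1).tolist())
th=q[2];dx,dy=q[5:7]-q[:2];print("block in vise",[dx*np.cos(th)+dy*np.sin(th),-dx*np.sin(th)+dy*np.cos(th),q[7]-th])
np.save("q.npy",q)
E
```

```text
[ 5.88305e+02  8.40040e+01 -1.69000e-01  1.71527e+02  2.89500e+00
  6.00031e+02  1.82653e+02 -1.72000e-01]
[[-0.7, -0.3], [-0.4, -0.1], [-0.1, -0.0], [-0.8, 0.1], [0.1, 0.1], [-1.9, -0.2], [-0.2, -0.1], [-0.1, -1.3], [-0.1, -0.8], [-0.4, -0.7], [-1.2, -0.6], [0.2, -0.2], [0.1, 0.1], [-0.9, 0.4], [0.8, -0.2], [-1.1, -1.4], [0.2, 0.1], [0.3, -0.2], [-0.6, 1.7], [-1.5, 0.8], [-0.2, -0.2], [0.8, 1.0], [0.1, -2.1], [0.5, -1.8], [-0.8, -0.1], [-1.2, -0.3], [-0.6, -0.5], [-0.7, -0.7], [-1.3, -0.7], [0.1, 0.0], [-0.3, -1.5], [-1.1, -1.8]]
block in vise [np.float64(-4.999696038984402), np.float64(99.21723134431876), np.float64(-0.0033105429782951112)]
```

Request:
send_rows(series=[{"dx":-1.4,"dy":-4.7,"dz":-1,"hand":0.75},{"dx":-2.9,"dy":-9.5,"dz":-2,"hand":0.75},{"dx":-4.3,"dy":-14.2,"dz":-3,"hand":0.75,"az":-0.05},{"dx":-5.7,"dy":-19,"dz":-4,"hand":0.75,"az":-0.094},{"dx":-5.7,"dy":-19,"dz":-4,"hand":0.75,"az":-0.094},{"dx":-5.7,"dy":-19,"dz":-4,"hand":0.75,"az":-0.094}])

```text
invalid input at $.series[0]: expected keys ax, ay, az, dx, dy, dz, hand
```

```bash
cat > go.py <<'E'
import sys,numpy as np
from cell import read_state
from scipy.spatial.transform import Rotation as Ro
q=np.load("q.npy"); V=Ro.from_euler("z",q[2]); O=np.r_[q[:2],0]
def where():
    s=read_state(); R=Ro.from_euler("xyz",s["tool_rot"])
    return s,R,V.inv().apply(s["eef_pos"]-O)
def show(*targets):
    s,R,p=where()
    print("t",round(s["clock"],2),"vise xyz",p.round(1),"rot",s["tool_rot"].round(3),"F vise",V.inv().apply(s["force"]).round(1),"w",round(s["width"],1))
    for t in targets:
        print(t,"shift cm",(R.inv().apply(V.apply(np.array(t)-p))/10).round(2))
if __name__=="__main__": show(*[tuple(map(float,a.split(","))) for a in sys.argv[1:]])
E
python3 go.py=-h 2>/dev/null; python3 go.py " -75,97,150" " -75,97,42"
```

```text
t 0.1 vise xyz [-504.8  465.   230.5] rot [-3.14  -0.     2.879] F vise [ 0.2 -0.1  0.5] w 85.5
(-75.0, 97.0, 150.0) shift cm [-46.25 -32.58   8.1 ]
(-75.0, 97.0, 42.0) shift cm [-46.25 -32.56  18.9 ]
```

Request:
send_rows(series=[{"ax":0,"ay":0,"az":0,"dx":-1.4,"dy":-4.7,"dz":-1,"hand":0.75},{"ax":0,"ay":0,"az":0,"dx":-2.9,"dy":-9.5,"dz":-2,"hand":0.75},{"ax":0,"ay":0,"az":-0.05,"dx":-4.3,"dy":-14.2,"dz":-3,"hand":0.75},{"ax":0,"ay":0,"az":-0.094,"dx":-5.7,"dy":-19,"dz":-4,"hand":0.75},{"ax":0,"ay":0,"az":-0.094,"dx":-5.7,"dy":-19,"dz":-4,"hand":0.75},{"ax":0,"ay":0,"az":-0.094,"dx":-5.7,"dy":-19,"dz":-4,"hand":0.75}])

```text
clock: 0.7
eef_pos: [174.8, 428.7, 271.9]
tool_rot: [3.141, 0.0, 2.971]
force: [-0.4, 1.0, 0.9]
width: 21.7
gripper_force: 0.0
```

```bash
python3 go.py " -75,97,150" " -75,97,42"
```

```text
t 0.7 vise xyz [-465.5  270.4  271.9] rot [3.141 0.    2.971] F vise [-0.6  0.9  0.9] w 21.7
(-75.0, 97.0, 150.0) shift cm [-39.08 -17.28  12.17]
(-75.0, 97.0, 42.0) shift cm [-39.08 -17.29  22.97]
```

Request:
send_rows(series=[{"ax":0,"ay":0,"az":0,"dx":-4.3,"dy":-1.9,"dz":0,"hand":0.75},{"ax":0,"ay":0,"az":0,"dx":-8.6,"dy":-3.8,"dz":1,"hand":0.75},{"ax":0,"ay":0,"az":0,"dx":-12.9,"dy":-5.7,"dz":2,"hand":0.75},{"ax":0,"ay":0,"az":0,"dx":-17.2,"dy":-7.6,"dz":4,"hand":0.75},{"ax":0,"ay":0,"az":0,"dx":-21.5,"dy":-9.5,"dz":6,"hand":0.75},{"ax":0,"ay":0,"az":0,"dx":-25.8,"dy":-11.4,"dz":8,"hand":0.75},{"ax":0,"ay":0,"az":0,"dx":-30.1,"dy":-13.3,"dz":10,"hand":0.75},{"ax":0,"ay":0,"az":0,"dx":-34.4,"dy":-15.2,"dz":12,"hand":0.75},{"ax":0,"ay":0,"az":0,"dx":-39.1,"dy":-17.3,"dz":12.2,"hand":0.75},{"ax":0,"ay":0,"az":0,"dx":-39.1,"dy":-17.3,"dz":12.2,"hand":0.75}])

```text
clock: 1.7
eef_pos: [537.1, 188.3, 147.5]
tool_rot: [-3.139, 0.004, 2.965]
force: [0.1, -1.7, 0.1]
width: 21.4
gripper_force: 0.0
```

```bash
python3 go.py " -75,97,42"
python3 - <<'E'
from cell import *
import cv2
for n in("top","wrist"):
    c=get_image(n)["pixels"][:,:,::-1]; cv2.imwrite(f"pics/{n}1.png",c)
a=cv2.imread("pics/top1.png")[130:270,190:340]; a=cv2.resize(a,(400,373)); b=cv2.resize(cv2.imread("pics/wrist1.png"),(400,300))
import numpy as np
o=np.zeros((373,800,3),"uint8"); o[:,:400]=a; o[:300,400:]=b; cv2.imwrite("pics/c1.png",o)
E
```

```text
t 1.7 vise xyz [-67.9  94.2 147.5] rot [-3.139  0.004  2.965] F vise [ 0.3 -1.6  0.1] w 21.4
(-75.0, 97.0, 42.0) shift cm [ 0.75  0.3  10.54]
```

View pics/c1.png

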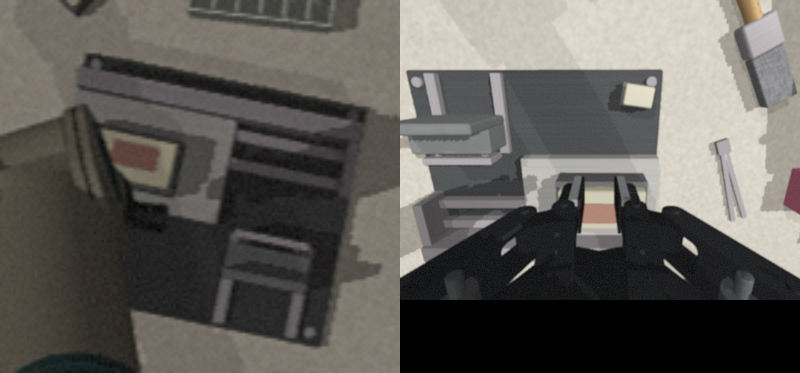

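The composite shows the gripper at the robot side of the block (block at (140,155) in the left half, untouched). Now I'll lower the fingers beside it.

Request:
send_rows(series=[{"ax":0,"ay":0,"az":0,"dx":0.8,"dy":0.3,"dz":3,"hand":0.75},{"ax":0,"ay":0,"az":0,"dx":0.8,"dy":0.3,"dz":6,"hand":0.75},{"ax":0,"ay":0,"az":0,"dx":0.8,"dy":0.3,"dz":9,"hand":0.75},{"ax":0,"ay":0,"az":0,"dx":0.8,"dy":0.3,"dz":10.5,"hand":0.75},{"ax":0,"ay":0,"az":0,"dx":0.8,"dy":0.3,"dz":10.5,"hand":0.75},{"ax":0,"ay":0,"az":0,"dx":0.8,"dy":0.3,"dz":10.5,"hand":0.75}])

```text
clock: 2.4
eef_pos: [522.9, 199.3, 44.4]
tool_rot: [3.141, -0.001, 2.975]
force: [-0.2, -0.3, 0.5]
width: 21.3
gripper_force: 0.0
```

```bash
python3 go.py " -40,98,42"
python3 - <<'E'
from cell import read_state
E
```

```text
t 2.4 vise xyz [-83.8 102.7  44.4] rot [ 3.141e+00 -1.000e-03  2.975e+00] F vise [-0.1 -0.3  0.5] w 21.3
(-40.0, 98.0, 42.0) shift cm [-4.38 -0.48  0.24]
```

Request:
send_rows(series=[{"ax":0,"ay":0,"az":0,"dx":-1,"dy":-0.4,"dz":0.2,"hand":0.75},{"ax":0,"ay":0,"az":0,"dx":-2,"dy":-0.4,"dz":0.2,"hand":0.75},{"ax":0,"ay":0,"az":0,"dx":-3,"dy":-0.4,"dz":0.2,"hand":0.75},{"ax":0,"ay":0,"az":0,"dx":-3.5,"dy":-0.4,"dz":0.2,"hand":0.75},{"ax":0,"ay":0,"az":0,"dx":-4,"dy":-0.4,"dz":0.2,"hand":0.75},{"ax":0,"ay":0,"az":0,"dx":-4.5,"dy":-0.4,"dz":0.2,"hand":0.75},{"ax":0,"ay":0,"az":0,"dx":-5,"dy":-0.4,"dz":0.2,"hand":0.75},{"ax":0,"ay":0,"az":0,"dx":-5.5,"dy":-0.4,"dz":0.2,"hand":0.75},{"ax":0,"ay":0,"az":0,"dx":-6,"dy":-0.4,"dz":0.2,"hand":0.75},{"ax":0,"ay":0,"az":0,"dx":-6.2,"dy":-0.4,"dz":0.2,"hand":0.75}])

```text
clock: 3.4
eef_pos: [585.1, 182.9, 42.2]
tool_rot: [3.141, 0.001, 2.972]
force: [-2.1, 1.1, 0.5]
width: 21.6
gripper_force: 1.4
```

Request:
send_rows(series=[{"ax":0,"ay":0,"az":0,"dx":-0.2,"dy":0,"dz":0,"hand":0.75},{"ax":0,"ay":0,"az":0,"dx":-0.3,"dy":0,"dz":0,"hand":0.75},{"ax":0,"ay":0,"az":0,"dx":-0.4,"dy":0,"dz":0,"hand":0.75},{"ax":0,"ay":0,"az":0,"dx":-0.4,"dy":0,"dz":0,"hand":0.75}])

```text
clock: 3.8
eef_pos: [588.3, 182.4, 42.2]
tool_rot: [3.141, 0.001, 2.973]
force: [-1.4, 0.5, -0.3]
width: 21.2
gripper_force: 0.6
```

```bash
python3 go.py
```

```text
t 3.8 vise xyz [-16.5  97.   42.2] rot [3.141e+00 1.000e-03 2.973e+00] F vise [-1.5  0.3 -0.3] w 21.2
```

Pushing with about 1.5 N; continue slowly until the wall is met.

Request:
send_rows(series=[{"ax":0,"ay":0,"az":0,"dx":-0.15,"dy":0,"dz":0,"hand":0.75},{"ax":0,"ay":0,"az":0,"dx":-0.3,"dy":0,"dz":0,"hand":0.75},{"ax":0,"ay":0,"az":0,"dx":-0.3,"dy":0,"dz":0,"hand":0.75}])

```text
clock: 4.1
eef_pos: [591.4, 181.9, 42.3]
tool_rot: [3.141, 0.001, 2.973]
force: [-1.2, 0.7, -0.1]
width: 21.4
gripper_force: 0.5
```

Request:
send_rows(series=[{"ax":0,"ay":0,"az":0,"dx":-0.1,"dy":0,"dz":0,"hand":0.75},{"ax":0,"ay":0,"az":0,"dx":-0.2,"dy":0,"dz":0,"hand":0.75},{"ax":0,"ay":0,"az":0,"dx":-0.2,"dy":0,"dz":0,"hand":0.75}])

```text
clock: 4.4
eef_pos: [593.0, 181.6, 42.3]
tool_rot: [3.141, 0.0, 2.973]
force: [-1.6, 0.8, 1.7]
width: 21.3
gripper_force: 1.0
```

Request:
send_rows(series=[{"ax":0,"ay":0,"az":0,"dx":-0.1,"dy":0,"dz":0,"hand":0.75},{"ax":0,"ay":0,"az":0,"dx":-0.2,"dy":0,"dz":0,"hand":0.75},{"ax":0,"ay":0,"az":0,"dx":-0.2,"dy":0,"dz":0,"hand":0.75}])

```text
clock: 4.7
eef_pos: [595.1, 181.3, 42.3]
tool_rot: [3.141, 0.0, 2.973]
force: [-2.0, -0.7, 0.1]
width: 21.4
gripper_force: 1.2
```

Request:
send_rows(series=[{"ax":0,"ay":0,"az":0,"dx":-0.1,"dy":0,"dz":0,"hand":0.75},{"ax":0,"ay":0,"az":0,"dx":-0.2,"dy":0,"dz":0,"hand":0.75},{"ax":0,"ay":0,"az":0,"dx":-0.2,"dy":0,"dz":0,"hand":0.75}])

```text
clock: 5.0
eef_pos: [595.0, 181.3, 42.3]
tool_rot: [-3.141, -0.003, 2.973]
force: [-6.8, 0.7, 4.3]
width: 21.0
gripper_force: 3.3
```

Request:
send_rows(series=[{"ax":0,"ay":0,"az":0,"dx":-0.1,"dy":0,"dz":0,"hand":0.75},{"ax":0,"ay":0,"az":0,"dx":-0.2,"dy":0,"dz":0,"hand":0.75},{"ax":0,"ay":0,"az":0,"dx":-0.2,"dy":0,"dz":0,"hand":0.75}])

```text
clock: 5.3
eef_pos: [595.1, 181.3, 42.3]
tool_rot: [-3.14, -0.007, 2.974]
force: [-10.7, 1.0, 8.3]
width: 21.4
gripper_force: 5.2
```

```bash
python3 go.py
python3 - <<'E'
from cell import *
import cv2,pickle,numpy as np
d={n:get_image(n) for n in("scene","top","wrist")};pickle.dump(d,open("im2.pkl","wb"))
a=cv2.resize(d["scene"]["pixels"][165:315,200:380,::-1],(480,400),interpolation=cv2.INTER_CUBIC)
b=cv2.resize(d["wrist"]["pixels"][150:,:,::-1],(320,154))
o=np.zeros((400,800,3),"uint8");o[:,:480]=a;o[:154,480:]=b
cv2.imwrite("pics/s2.png",cv2.convertScaleAbs(o,alpha=1.4,beta=10))
E
```

```text
t 5.3 vise xyz [-9.7 97.  42.3] rot [-3.14  -0.007  2.974] F vise [-10.8  -0.8   8.3] w 21.4
```

View pics/s2.png

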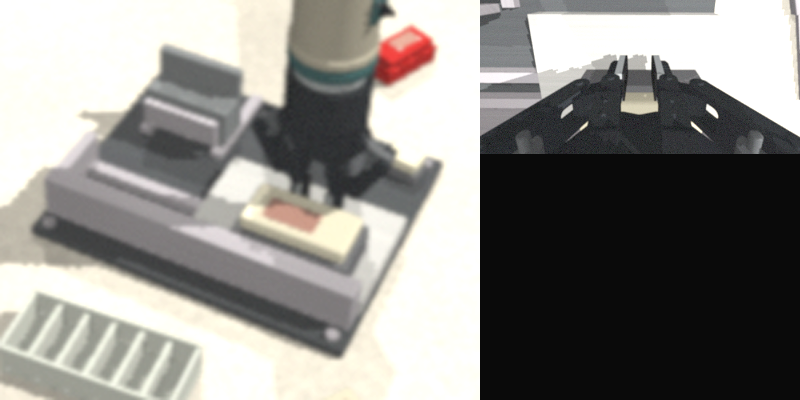

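The composite shows the block flush against the fixed jaw at (305,225), with the fingers at its robot side. Next I'll retreat, rise, and go round to its +y end with a quarter turn.

Request:
send_rows(series=[{"ax":0,"ay":0,"az":0,"dx":1.5,"dy":0,"dz":0,"hand":0.75},{"ax":0,"ay":0,"az":0,"dx":3,"dy":0,"dz":-1,"hand":0.75},{"ax":0,"ay":0,"az":0,"dx":3,"dy":0,"dz":-5,"hand":0.75},{"ax":0,"ay":0,"az":0.1,"dx":3,"dy":1,"dz":-8.5,"hand":0.75},{"ax":0,"ay":0,"az":0.25,"dx":2,"dy":4,"dz":-8.5,"hand":0.75},{"ax":0,"ay":0,"az":0.4,"dx":0,"dy":7,"dz":-8.5,"hand":0.75},{"ax":0,"ay":0,"az":0.55,"dx":-2,"dy":9.5,"dz":-8.5,"hand":0.75},{"ax":0,"ay":0,"az":0.7,"dx":-3,"dy":9.5,"dz":-8.5,"hand":0.75},{"ax":0,"ay":0,"az":0.85,"dx":-3,"dy":9.5,"dz":-8.5,"hand":0.75},{"ax":0,"ay":0,"az":0.99,"dx":-3,"dy":9.5,"dz":-8.5,"hand":0.75}])

```text
clock: 6.45
eef_pos: [646.2, 269.0, 127.5]
tool_rot: [3.139, 0.002, 1.977]
force: [0.1, -0.0, 0.2]
width: 21.0
gripper_force: 0.0
```

Request:
send_rows(series=[{"ax":0,"ay":0,"az":0.14,"dx":0,"dy":0,"dz":0,"hand":0.75},{"ax":0,"ay":0,"az":0.28,"dx":0,"dy":0,"dz":0,"hand":0.75},{"ax":0,"ay":0,"az":0.43,"dx":0,"dy":0,"dz":0,"hand":0.75},{"ax":0,"ay":0,"az":0.58,"dx":0,"dy":0,"dz":0,"hand":0.75},{"ax":0,"ay":0,"az":0.58,"dx":0,"dy":0,"dz":0,"hand":0.75},{"ax":0,"ay":0,"az":0.58,"dx":0,"dy":0,"dz":0,"hand":0.75}])

```text
clock: 7.05
eef_pos: [645.0, 269.2, 127.4]
tool_rot: [3.14, 0.0, 1.407]
force: [-0.0, -0.3, 0.5]
width: 21.2
gripper_force: 0.0
```

```bash
python3 go.py 25,188,100 25,188,38; python3 -c "
from cell import *;print(read_state()['qpos'].round(2))"
```

```text
t 7.05 vise xyz [ 24.8 192.1 127.4] rot [3.14  0.    1.407] F vise [ 0.  -0.3  0.5] w 21.2
(25.0, 188.0, 100.0) shift cm [-0.41  0.01  2.74]
(25.0, 188.0, 38.0) shift cm [-0.41 -0.    8.94]
[-0.7   0.86  0.5   1.47 -0.47  0.93 -0.23]
```

Request:
send_rows(series=[{"ax":0,"ay":0,"az":0,"dx":0,"dy":0,"dz":3,"hand":0.75},{"ax":0,"ay":0,"az":0,"dx":0,"dy":0,"dz":6,"hand":0.75},{"ax":0,"ay":0,"az":0,"dx":0,"dy":0,"dz":8,"hand":0.75},{"ax":0,"ay":0,"az":0,"dx":0,"dy":0,"dz":8.9,"hand":0.75},{"ax":0,"ay":0,"az":0,"dx":-0.5,"dy":0,"dz":8.9,"hand":0.75},{"ax":0,"ay":0,"az":0,"dx":-1,"dy":0,"dz":8.9,"hand":0.75},{"ax":0,"ay":0,"az":0,"dx":-1.5,"dy":0,"dz":8.9,"hand":0.75},{"ax":0,"ay":0,"az":0,"dx":-2,"dy":0,"dz":8.9,"hand":0.75},{"ax":0,"ay":0,"az":0,"dx":-2.5,"dy":0,"dz":8.9,"hand":0.75},{"ax":0,"ay":0,"az":0,"dx":-3,"dy":0,"dz":8.9,"hand":0.75}])

```text
clock: 8.05
eef_pos: [639.5, 240.4, 39.0]
tool_rot: [3.141, -0.002, 1.403]
force: [0.9, 3.9, 0.9]
width: 21.5
gripper_force: 1.9
```

Request:
send_rows(series=[{"ax":0,"ay":0,"az":0,"dx":-0.5,"dy":0,"dz":0,"hand":0.75},{"ax":0,"ay":0,"az":0,"dx":-1,"dy":0.05,"dz":0,"hand":0.75},{"ax":0,"ay":0,"az":0,"dx":-1.5,"dy":0.1,"dz":0,"hand":0.75},{"ax":0,"ay":0,"az":0,"dx":-2,"dy":0.1,"dz":0,"hand":0.75},{"ax":0,"ay":0,"az":0,"dx":-2.5,"dy":0.1,"dz":0,"hand":0.75},{"ax":0,"ay":0,"az":0,"dx":-3,"dy":0.1,"dz":0,"hand":0.75},{"ax":0,"ay":0,"az":0,"dx":-3.5,"dy":0.1,"dz":0,"hand":0.75},{"ax":0,"ay":0,"az":0,"dx":-4,"dy":0.1,"dz":0,"hand":0.75},{"ax":0,"ay":0,"az":0,"dx":-4.5,"dy":0.1,"dz":0,"hand":0.75},{"ax":0,"ay":0,"az":0,"dx":-5,"dy":0.1,"dz":0,"hand":0.75}])

```text
clock: 9.05
eef_pos: [631.7, 193.0, 39.0]
tool_rot: [-3.141, -0.004, 1.404]
force: [-1.2, 7.6, 5.4]
width: 21.4
gripper_force: 3.2
```

```bash
python3 go.py 25,0,38
```

```text
t 9.05 vise xyz [ 24.5 114.7  39. ] rot [-3.141 -0.004  1.404] F vise [-2.5  7.3  5.4] w 21.4
(25.0, 0.0, 38.0) shift cm [-11.47   0.03   0.05]
```

Request:
send_rows(series=[{"ax":0,"ay":0,"az":0,"dx":-0.4,"dy":-0.05,"dz":0,"hand":0.75},{"ax":0,"ay":0,"az":0,"dx":-0.8,"dy":-0.1,"dz":0,"hand":0.75},{"ax":0,"ay":0,"az":0,"dx":-1.2,"dy":-0.1,"dz":0,"hand":0.75},{"ax":0,"ay":0,"az":0,"dx":-1.6,"dy":-0.1,"dz":0,"hand":0.75},{"ax":0,"ay":0,"az":0,"dx":-2,"dy":-0.1,"dz":0,"hand":0.75}])

```text
clock: 9.55
eef_pos: [627.7, 172.8, 39.0]
tool_rot: [3.141, -0.003, 1.404]
force: [-0.7, 6.3, 5.2]
width: 21.5
gripper_force: 2.8
```

```bash
python3 go.py
python3 - <<'E'
from cell import *
import cv2,numpy as np
a,b=[get_image(n)["pixels"][:,:,::-1] for n in("scene","wrist")]
a=cv2.resize(a[165:315,200:380],(480,400),interpolation=cv2.INTER_CUBIC)
b=cv2.resize(b,(320,240))
o=np.zeros((400,800,3),"uint8");o[:,:480]=a;o[:240,480:]=b
cv2.imwrite("pics/s3.png",cv2.convertScaleAbs(o,alpha=1.4,beta=10))
E
```

```text
t 9.55 vise xyz [24.  94.2 39. ] rot [ 3.141e+00 -3.000e-03  1.404e+00] F vise [-1.8  6.1  5.2] w 21.5
```

View pics/s3.png

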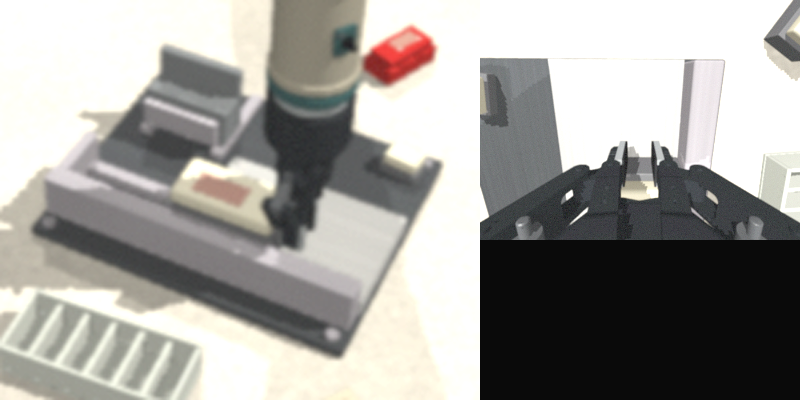

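The picture shows the block at (225,200), flush with the fixed jaw, its front already past the deck edge. I'll keep pushing.

Request:
send_rows(series=[{"ax":0,"ay":0,"az":0,"dx":-0.4,"dy":0,"dz":0,"hand":0.75},{"ax":0,"ay":0,"az":0,"dx":-0.8,"dy":0,"dz":0,"hand":0.75},{"ax":0,"ay":0,"az":0,"dx":-1.2,"dy":0,"dz":0,"hand":0.75},{"ax":0,"ay":0,"az":0,"dx":-1.6,"dy":0,"dz":0,"hand":0.75},{"ax":0,"ay":0,"az":0,"dx":-2,"dy":0,"dz":0,"hand":0.75},{"ax":0,"ay":0,"az":0,"dx":-2.4,"dy":0,"dz":0,"hand":0.75},{"ax":0,"ay":0,"az":0,"dx":-2.8,"dy":0,"dz":0,"hand":0.75},{"ax":0,"ay":0,"az":0,"dx":-3.2,"dy":0,"dz":0,"hand":0.75},{"ax":0,"ay":0,"az":0,"dx":-3.6,"dy":0,"dz":0,"hand":0.75},{"ax":0,"ay":0,"az":0,"dx":-4,"dy":0,"dz":0,"hand":0.75}])

```text
clock: 10.65
eef_pos: [621.1, 132.9, 38.8]
tool_rot: [3.141, -0.002, 1.404]
force: [-0.8, 5.5, 4.9]
width: 21.2
gripper_force: 2.9
```

Request:
send_rows(series=[{"ax":0,"ay":0,"az":0,"dx":-0.4,"dy":0,"dz":0,"hand":0.75},{"ax":0,"ay":0,"az":0,"dx":-0.8,"dy":0,"dz":0,"hand":0.75},{"ax":0,"ay":0,"az":0,"dx":-1.2,"dy":0,"dz":0,"hand":0.75},{"ax":0,"ay":0,"az":0,"dx":-1.6,"dy":0,"dz":0,"hand":0.75},{"ax":0,"ay":0,"az":0,"dx":-2,"dy":0,"dz":0,"hand":0.75},{"ax":0,"ay":0,"az":0,"dx":-2.4,"dy":0,"dz":0,"hand":0.75},{"ax":0,"ay":0,"az":0,"dx":-2.8,"dy":0,"dz":0,"hand":0.75},{"ax":0,"ay":0,"az":0,"dx":-3.2,"dy":0,"dz":0,"hand":0.75}])

```text
clock: 11.45
eef_pos: [615.0, 98.5, 37.8]
tool_rot: [-3.141, 0.001, 1.402]
force: [0.7, 1.1, -2.0]
width: 21.1
gripper_force: 0.8
```

```bash
python3 go.py
```

```text
t 11.45 vise xyz [23.9 18.8 37.8] rot [-3.141e+00  1.000e-03  1.402e+00] F vise [ 0.5  1.2 -2. ] w 21.1
```

Request:
send_rows(series=[{"ax":0,"ay":0,"az":0,"dx":-0.4,"dy":0,"dz":0,"hand":0.75},{"ax":0,"ay":0,"az":0,"dx":-0.8,"dy":0,"dz":0,"hand":0.75},{"ax":0,"ay":0,"az":0,"dx":-1.2,"dy":0,"dz":0,"hand":0.75},{"ax":0,"ay":0,"az":0,"dx":-1.5,"dy":0,"dz":0,"hand":0.75},{"ax":0,"ay":0,"az":0,"dx":-1.8,"dy":0,"dz":0,"hand":0.75},{"ax":0,"ay":0,"az":0,"dx":-2.1,"dy":0,"dz":0,"hand":0.75},{"ax":0,"ay":0,"az":0,"dx":-2.3,"dy":0,"dz":0,"hand":0.75}])

```text
clock: 12.15
eef_pos: [611.7, 76.7, 38.4]
tool_rot: [3.141, -0.0, 1.403]
force: [0.1, 2.5, 0.4]
width: 21.4
gripper_force: 1.0
```

Request:
send_rows(series=[{"ax":0,"ay":0,"az":0,"dx":-0.15,"dy":0,"dz":0,"hand":0.75},{"ax":0,"ay":0,"az":0,"dx":-0.3,"dy":0,"dz":0,"hand":0.75},{"ax":0,"ay":0,"az":0,"dx":-0.3,"dy":0,"dz":0,"hand":0.75}])

```text
clock: 12.45
eef_pos: [611.2, 73.8, 38.4]
tool_rot: [3.141, 0.0, 1.403]
force: [1.0, 1.1, 0.6]
width: 21.2
gripper_force: 0.7
```

Request:
send_rows(series=[{"ax":0,"ay":0,"az":0,"dx":-0.1,"dy":0,"dz":0,"hand":0.75},{"ax":0,"ay":0,"az":0,"dx":-0.2,"dy":0,"dz":0,"hand":0.75},{"ax":0,"ay":0,"az":0,"dx":-0.2,"dy":0,"dz":0,"hand":0.75}])

```text
clock: 12.75
eef_pos: [610.9, 72.0, 38.4]
tool_rot: [3.142, -0.0, 1.403]
force: [-0.4, 1.2, 0.2]
width: 21.2
gripper_force: 1.1
```

```bash
python3 go.py
```

```text
t 12.75 vise xyz [24.2 -8.  38.4] rot [ 3.142 -0.     1.403] F vise [-0.6  1.1  0.2] w 21.2
```

Request:
send_rows(series=[{"ax":0,"ay":0,"az":0,"dx":-0.1,"dy":0,"dz":0,"hand":0.75},{"ax":0,"ay":0,"az":0,"dx":-0.2,"dy":0,"dz":0,"hand":0.75},{"ax":0,"ay":0,"az":0,"dx":-0.2,"dy":0,"dz":0,"hand":0.75}])

```text
clock: 13.05
eef_pos: [610.7, 70.7, 38.4]
tool_rot: [3.141, -0.001, 1.403]
force: [-0.1, 3.6, 0.4]
width: 21.3
gripper_force: 2.1
```

Request:
send_rows(series=[{"ax":0,"ay":0,"az":0,"dx":-0.1,"dy":0,"dz":0,"hand":0.75},{"ax":0,"ay":0,"az":0,"dx":-0.2,"dy":0,"dz":0,"hand":0.75},{"ax":0,"ay":0,"az":0,"dx":-0.2,"dy":0,"dz":0,"hand":0.75}])

```text
clock: 13.35
eef_pos: [610.7, 70.6, 38.4]
tool_rot: [3.141, -0.003, 1.404]
force: [2.0, 6.5, 0.4]
width: 21.2
gripper_force: 3.8
```

Request:
send_rows(series=[{"ax":0,"ay":0,"az":0,"dx":-0.1,"dy":0,"dz":0,"hand":0.75},{"ax":0,"ay":0,"az":0,"dx":-0.2,"dy":0,"dz":0,"hand":0.75},{"ax":0,"ay":0,"az":0,"dx":-0.2,"dy":0,"dz":0,"hand":0.75}])

```text
clock: 13.65
eef_pos: [610.8, 70.6, 38.4]
tool_rot: [3.141, -0.005, 1.405]
force: [3.1, 10.7, -0.2]
width: 21.4
gripper_force: 5.3
```

```bash
python3 go.py
```

```text
t 13.65 vise xyz [24.4 -9.4 38.4] rot [ 3.141 -0.005  1.405] F vise [ 1.3 11.1 -0.2] w 21.4
```

End stop met. Now go over to the block's robot side, turning back.

Request:
send_rows(series=[{"ax":0,"ay":0,"az":0,"dx":1,"dy":0,"dz":0,"hand":0.75},{"ax":0,"ay":0,"az":0,"dx":2,"dy":0,"dz":-1,"hand":0.75},{"ax":0,"ay":0,"az":0,"dx":2,"dy":0,"dz":-5,"hand":0.75},{"ax":0,"ay":0,"az":-0.1,"dx":2,"dy":-1,"dz":-9.5,"hand":0.75},{"ax":0,"ay":0,"az":-0.25,"dx":0,"dy":-3,"dz":-9.5,"hand":0.75},{"ax":0,"ay":0,"az":-0.4,"dx":-3,"dy":-5.2,"dz":-9.5,"hand":0.75},{"ax":0,"ay":0,"az":-0.55,"dx":-6,"dy":-5.2,"dz":-9.5,"hand":0.75},{"ax":0,"ay":0,"az":-0.7,"dx":-6.2,"dy":-5.2,"dz":-9.5,"hand":0.75},{"ax":0,"ay":0,"az":-0.85,"dx":-6.2,"dy":-5.2,"dz":-9.5,"hand":0.75},{"ax":0,"ay":0,"az":-0.99,"dx":-6.2,"dy":-5.2,"dz":-9.5,"hand":0.75}])

```text
clock: 14.65
eef_pos: [548.1, 12.1, 134.0]
tool_rot: [-3.14, 0.001, 2.397]
force: [-0.2, 0.1, 0.5]
width: 21.2
gripper_force: 0.0
```

Request:
send_rows(series=[{"ax":0,"ay":0,"az":-0.14,"dx":0,"dy":0,"dz":0,"hand":0.75},{"ax":0,"ay":0,"az":-0.28,"dx":0,"dy":0,"dz":0,"hand":0.75},{"ax":0,"ay":0,"az":-0.43,"dx":0,"dy":0,"dz":0,"hand":0.75},{"ax":0,"ay":0,"az":-0.58,"dx":0,"dy":0,"dz":0,"hand":0.75},{"ax":0,"ay":0,"az":-0.58,"dx":0,"dy":0,"dz":0,"hand":0.75},{"ax":0,"ay":0,"az":-0.58,"dx":0,"dy":0,"dz":0,"hand":0.75}])

```text
clock: 15.25
eef_pos: [548.2, 12.8, 133.6]
tool_rot: [-3.141, 0.0, 2.968]
force: [-0.4, -0.4, 0.9]
width: 21.5
gripper_force: 0.0
```

```bash
python3 go.py " -30,-75,130" " -30,-75,38"
python3 - <<'E'
from cell import *
import cv2,numpy as np
a,b=[get_image(n)["pixels"][:,:,::-1] for n in("scene","wrist")]
a=cv2.resize(a[165:315,200:380],(480,400),interpolation=cv2.INTER_CUBIC)
b=cv2.resize(b,(320,240))
o=np.zeros((400,800,3),"uint8");o[:,:480]=a;o[:240,480:]=b
cv2.imwrite("pics/s4.png",cv2.convertScaleAbs(o,alpha=1.4,beta=10))
E
```

```text
t 15.25 vise xyz [-27.6 -76.9 133.6] rot [-3.141  0.     2.968] F vise [-0.3 -0.5  0.9] w 21.5
(-30.0, -75.0, 130.0) shift cm [0.24 0.19 0.36]
(-30.0, -75.0, 38.0) shift cm [0.24 0.2  9.56]
```

View pics/s4.png

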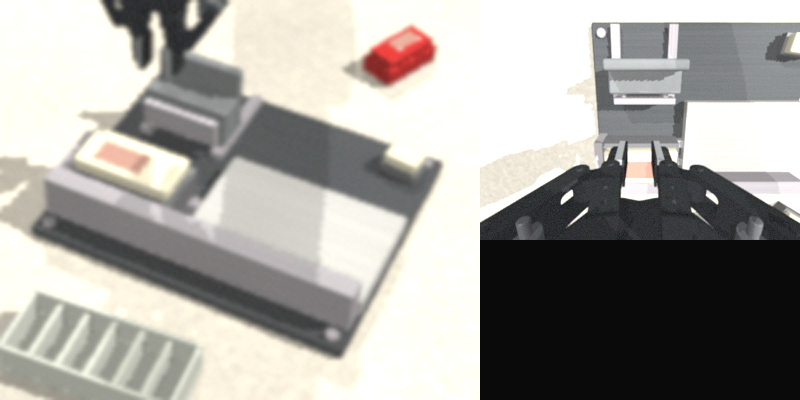

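The block (133,165) is seated by the end stop and fixed jaw, and the sliding jaw is open. Now descend between them and press.

Request:
send_rows(series=[{"ax":0,"ay":0,"az":-0.005,"dx":0.2,"dy":0.2,"dz":3,"hand":0.75},{"ax":0,"ay":0,"az":-0.005,"dx":0.2,"dy":0.2,"dz":6,"hand":0.75},{"ax":0,"ay":0,"az":-0.005,"dx":0.2,"dy":0.2,"dz":8.5,"hand":0.75},{"ax":0,"ay":0,"az":-0.005,"dx":0.2,"dy":0.2,"dz":9.4,"hand":0.75},{"ax":0,"ay":0,"az":-0.005,"dx":0.2,"dy":0.2,"dz":9.4,"hand":0.75},{"ax":0,"ay":0,"az":-0.005,"dx":-0.3,"dy":0.2,"dz":9.4,"hand":0.75},{"ax":0,"ay":0,"az":-0.005,"dx":-0.8,"dy":0.2,"dz":9.4,"hand":0.75},{"ax":0,"ay":0,"az":-0.005,"dx":-1.2,"dy":0.2,"dz":9.4,"hand":0.75},{"ax":0,"ay":0,"az":-0.005,"dx":-1.5,"dy":0.2,"dz":9.4,"hand":0.75},{"ax":0,"ay":0,"az":-0.005,"dx":-1.5,"dy":0.2,"dz":9.4,"hand":0.75}])

```text
clock: 16.35
eef_pos: [564.2, 13.0, 39.8]
tool_rot: [3.141, 0.001, 2.977]
force: [-0.3, 0.2, -0.2]
width: 21.2
gripper_force: 0.0
```

```bash
python3 go.py
```

```text
t 16.35 vise xyz [-11.8 -74.   39.8] rot [3.141e+00 1.000e-03 2.977e+00] F vise [-0.4  0.2 -0.2] w 21.2
```

Request:
send_rows(series=[{"ax":0,"ay":0,"az":0,"dx":-0.2,"dy":0,"dz":0,"hand":0.75},{"ax":0,"ay":0,"az":0,"dx":-0.4,"dy":0,"dz":0,"hand":0.75},{"ax":0,"ay":0,"az":0,"dx":-0.6,"dy":0,"dz":0,"hand":0.75},{"ax":0,"ay":0,"az":0,"dx":-0.6,"dy":0,"dz":0,"hand":0.75}])

```text
clock: 16.75
eef_pos: [565.5, 12.5, 38.9]
tool_rot: [-3.141, -0.008, 2.978]
force: [-6.8, 0.9, 4.9]
width: 21.7
gripper_force: 3.6
```

Request:
send_rows(series=[{"ax":0,"ay":0,"az":0,"dx":-0.2,"dy":0,"dz":0,"hand":0.75},{"ax":0,"ay":0,"az":0,"dx":-0.4,"dy":0,"dz":0,"hand":0.75},{"ax":0,"ay":0,"az":0,"dx":-0.4,"dy":0,"dz":0,"hand":0.75},{"ax":0,"ay":0,"az":0,"dx":-0.4,"dy":0,"dz":0,"hand":0.75}])

```text
clock: 17.15
eef_pos: [565.5, 12.4, 38.5]
tool_rot: [-3.14, -0.015, 2.978]
force: [-12.5, 2.0, 9.4]
width: 21.5
gripper_force: 6.7
```

```bash
python3 go.py
```

```text
t 17.15 vise xyz [-10.4 -74.4  38.5] rot [-3.14  -0.015  2.978] F vise [-12.6  -0.1   9.4] w 21.5
```

Request:
send_rows(series=[{"ax":0,"ay":0,"az":0,"dx":-0.2,"dy":0,"dz":0,"hand":0.75},{"ax":0,"ay":0,"az":0,"dx":-0.4,"dy":0,"dz":0,"hand":0.75},{"ax":0,"ay":0,"az":0,"dx":-0.6,"dy":0,"dz":0,"hand":0.75},{"ax":0,"ay":0,"az":0,"dx":-0.6,"dy":0,"dz":0,"hand":0.75},{"ax":0,"ay":0,"az":0,"dx":-0.6,"dy":0,"dz":0,"hand":0.75},{"ax":0,"ay":0,"az":0,"dx":-0.6,"dy":0,"dz":0,"hand":0.75},{"ax":0,"ay":0,"az":0,"dx":-0.6,"dy":0,"dz":0,"hand":0.75},{"ax":0,"ay":0,"az":0,"dx":-0.6,"dy":0,"dz":0,"hand":0.75}])

```text
clock: 17.95
eef_pos: [565.5, 12.2, 38.1]
tool_rot: [-3.138, -0.026, 2.978]
force: [-23.1, 4.4, 19.5]
width: 21.5
gripper_force: 12.0
```

```bash
python3 go.py
```

```text
t 17.95 vise xyz [-10.4 -74.6  38.1] rot [-3.138 -0.026  2.978] F vise [-23.5   0.5  19.5] w 21.5
```

Request:
send_rows(series=[{"ax":0,"ay":0,"az":0,"dx":1.2,"dy":0,"dz":0,"hand":0.75},{"ax":0,"ay":0,"az":0,"dx":2.4,"dy":0,"dz":0,"hand":0.75},{"ax":0,"ay":0,"az":0,"dx":3.2,"dy":0,"dz":0,"hand":0.75},{"ax":0,"ay":0,"az":0,"dx":3.2,"dy":0,"dz":0,"hand":0.75},{"ax":0,"ay":0,"az":0,"dx":3.2,"dy":0,"dz":-4,"hand":0.75},{"ax":0,"ay":0,"az":0,"dx":3.2,"dy":0,"dz":-8,"hand":0.75},{"ax":0,"ay":0,"az":0,"dx":3.2,"dy":0,"dz":-10,"hand":0.75},{"ax":0,"ay":0,"az":0,"dx":6,"dy":0,"dz":-10,"hand":0.75},{"ax":0,"ay":0,"az":0,"dx":10,"dy":0.3,"dz":-10,"hand":0.75},{"ax":0,"ay":0,"az":0,"dx":15,"dy":0.5,"dz":-10,"hand":0.75}])

```text
clock: 18.95
eef_pos: [433.5, 40.1, 139.8]
tool_rot: [3.14, 0.004, 2.976]
force: [-0.3, 1.6, 0.1]
width: 21.6
gripper_force: 0.0
```

Request:
send_rows(series=[{"ax":0,"ay":0,"az":0,"dx":0,"dy":0,"dz":0,"hand":0.75},{"ax":0,"ay":0,"az":0,"dx":0,"dy":0,"dz":0,"hand":0.75}])

```text
clock: 19.15
eef_pos: [432.1, 40.2, 139.7]
tool_rot: [3.141, 0.001, 2.979]
force: [1.1, 0.2, 0.9]
width: 21.4
gripper_force: 0.0
```

```bash
python3 go.py " -140,-70,60"
python3 - <<'E'
from cell import *
import cv2,numpy as np
a,b=[get_image(n)["pixels"][:,:,::-1] for n in("scene","top")]
a=cv2.resize(a[165:290,200:320],(480,500),interpolation=cv2.INTER_CUBIC)
b=cv2.resize(b[140:270,230:340],(320,378))
o=np.zeros((500,800,3),"uint8");o[:,:480]=a;o[:378,480:]=b
cv2.imwrite("pics/s5.png",cv2.convertScaleAbs(o,alpha=1.4,beta=10))
E
```

```text
t 19.15 vise xyz [-146.6  -69.4  139.7] rot [3.141e+00 1.000e-03 2.979e+00] F vise [1.1 0.4 0.9] w 21.4
(-140.0, -70.0, 60.0) shift cm [-0.65 -0.06  7.97]
```

View pics/s5.png

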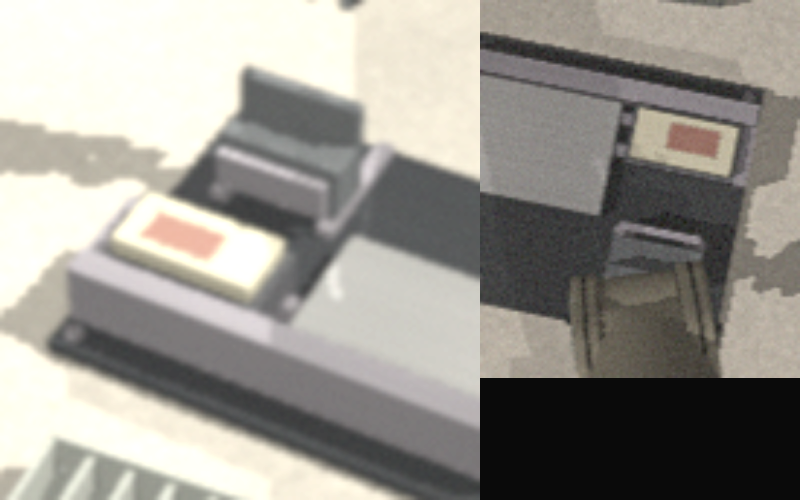

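The block is still seated (left half (195,245)), the sliding jaw is open and the gripper is behind the plate. Now lower and push the jaw.

Request:
send_rows(series=[{"ax":0,"ay":0,"az":0.007,"dx":0,"dy":0,"dz":3,"hand":0.75},{"ax":0,"ay":0,"az":0.007,"dx":0,"dy":0,"dz":6,"hand":0.75},{"ax":0,"ay":0,"az":0.007,"dx":0,"dy":0,"dz":7.8,"hand":0.75},{"ax":0,"ay":0,"az":0.007,"dx":0,"dy":0,"dz":7.8,"hand":0.75},{"ax":0,"ay":0,"az":0.007,"dx":-0.5,"dy":0,"dz":7.8,"hand":0.75},{"ax":0,"ay":0,"az":0.007,"dx":-1,"dy":0,"dz":7.8,"hand":0.75},{"ax":0,"ay":0,"az":0.007,"dx":-1.5,"dy":0,"dz":7.8,"hand":0.75},{"ax":0,"ay":0,"az":0.007,"dx":-2,"dy":0,"dz":7.8,"hand":0.75},{"ax":0,"ay":0,"az":0.007,"dx":-2.4,"dy":0,"dz":7.8,"hand":0.75},{"ax":0,"ay":0,"az":0.007,"dx":-2.7,"dy":0,"dz":7.8,"hand":0.75}])

```text
clock: 20.25
eef_pos: [457.1, 35.6, 61.5]
tool_rot: [-3.141, -0.003, 2.971]
force: [-6.3, 2.3, 5.5]
width: 21.6
gripper_force: 3.6
```

Request:
send_rows(series=[{"ax":0,"ay":0,"az":0,"dx":-0.3,"dy":0,"dz":0,"hand":0.75},{"ax":0,"ay":0,"az":0,"dx":-0.6,"dy":0,"dz":0,"hand":0.75},{"ax":0,"ay":0,"az":0,"dx":-0.9,"dy":0,"dz":0,"hand":0.75},{"ax":0,"ay":0,"az":0,"dx":-1.2,"dy":0,"dz":0,"hand":0.75}])

```text
clock: 20.65
eef_pos: [463.8, 34.0, 60.9]
tool_rot: [-3.139, -0.012, 2.972]
force: [-11.6, 3.4, 8.7]
width: 21.2
gripper_force: 5.9
```

```bash
python3 go.py
```

```text
t 20.65 vise xyz [-114.3  -70.1   60.9] rot [-3.139 -0.012  2.972] F vise [-12.    1.4   8.7] w 21.2
```

Request:
send_rows(series=[{"ax":0,"ay":0,"az":0,"dx":-0.4,"dy":0,"dz":0,"hand":0.75},{"ax":0,"ay":0,"az":0,"dx":-0.8,"dy":0,"dz":0,"hand":0.75},{"ax":0,"ay":0,"az":0,"dx":-1.2,"dy":0,"dz":0,"hand":0.75},{"ax":0,"ay":0,"az":0,"dx":-1.6,"dy":0,"dz":0,"hand":0.75},{"ax":0,"ay":0,"az":0,"dx":-2,"dy":0,"dz":0,"hand":0.75},{"ax":0,"ay":0,"az":0,"dx":-2.4,"dy":0,"dz":0,"hand":0.75},{"ax":0,"ay":0,"az":0,"dx":-2.8,"dy":0,"dz":0,"hand":0.75},{"ax":0,"ay":0,"az":0,"dx":-3.1,"dy":0,"dz":0,"hand":0.75},{"ax":0,"ay":0,"az":0,"dx":-3.4,"dy":0,"dz":0,"hand":0.75},{"ax":0,"ay":0,"az":0,"dx":-3.7,"dy":0,"dz":0,"hand":0.75}])

```text
clock: 21.65
eef_pos: [500.5, 27.7, 60.9]
tool_rot: [-3.139, -0.012, 2.972]
force: [-12.4, 2.4, 10.3]
width: 21.4
gripper_force: 5.9
```

Request:
send_rows(series=[{"ax":0,"ay":0,"az":0,"dx":-0.2,"dy":0,"dz":0,"hand":0.75},{"ax":0,"ay":0,"az":0,"dx":-0.4,"dy":0,"dz":0,"hand":0.75},{"ax":0,"ay":0,"az":0,"dx":-0.5,"dy":0,"dz":0,"hand":0.75},{"ax":0,"ay":0,"az":0,"dx":-0.6,"dy":0,"dz":0,"hand":0.75}])

```text
clock: 22.05
eef_pos: [506.6, 26.6, 60.9]
tool_rot: [-3.14, -0.012, 2.971]
force: [-10.2, 2.3, 9.1]
width: 21.5
gripper_force: 5.7
```

```bash
python3 go.py
```

```text
t 22.05 vise xyz [-70.9 -70.3  60.9] rot [-3.14  -0.012  2.971] F vise [-10.5   0.6   9.1] w 21.5
```

Request:
send_rows(series=[{"ax":0,"ay":0,"az":0,"dx":-0.15,"dy":0,"dz":0,"hand":0.75},{"ax":0,"ay":0,"az":0,"dx":-0.3,"dy":0,"dz":0,"hand":0.75},{"ax":0,"ay":0,"az":0,"dx":-0.4,"dy":0,"dz":0,"hand":0.75}])

```text
clock: 22.35
eef_pos: [510.6, 25.9, 60.9]
tool_rot: [-3.14, -0.012, 2.971]
force: [-11.6, 2.1, 8.4]
width: 21.6
gripper_force: 5.7
```

Request:
send_rows(series=[{"ax":0,"ay":0,"az":0,"dx":-0.1,"dy":0,"dz":0,"hand":0.75},{"ax":0,"ay":0,"az":0,"dx":-0.2,"dy":0,"dz":0,"hand":0.75}])

```text
clock: 22.55
eef_pos: [512.5, 25.6, 60.9]
tool_rot: [-3.14, -0.012, 2.971]
force: [-11.4, 2.2, 9.1]
width: 21.1
gripper_force: 5.7
```

Request:
send_rows(series=[{"ax":0,"ay":0,"az":0,"dx":-0.1,"dy":0,"dz":0,"hand":0.75},{"ax":0,"ay":0,"az":0,"dx":-0.2,"dy":0,"dz":0,"hand":0.75}])

```text
clock: 22.75
eef_pos: [513.5, 25.3, 60.8]
tool_rot: [-3.139, -0.014, 2.971]
force: [-13.4, 1.4, 12.9]
width: 21.3
gripper_force: 6.9
```

```bash
python3 go.py
```

```text
t 22.75 vise xyz [-63.9 -70.4  60.8] rot [-3.139 -0.014  2.971] F vise [-13.4  -0.8  12.9] w 21.3
```

Request:
send_rows(series=[{"ax":0,"ay":0,"az":0,"dx":-0.1,"dy":0,"dz":0,"hand":0.75},{"ax":0,"ay":0,"az":0,"dx":-0.2,"dy":0,"dz":0,"hand":0.75},{"ax":0,"ay":0,"az":0,"dx":-0.2,"dy":0,"dz":0,"hand":0.75}])

```text
clock: 23.05
eef_pos: [514.6, 25.1, 60.7]
tool_rot: [-3.139, -0.015, 2.972]
force: [-13.5, 2.0, 11.9]
width: 21.2
gripper_force: 7.3
```

Request:
send_rows(series=[{"ax":0,"ay":0,"az":0,"dx":-0.1,"dy":0,"dz":0,"hand":0.75},{"ax":0,"ay":0,"az":0,"dx":-0.2,"dy":0,"dz":0,"hand":0.75},{"ax":0,"ay":0,"az":0,"dx":-0.2,"dy":0,"dz":0,"hand":0.75}])

```text
clock: 23.35
eef_pos: [515.7, 24.9, 60.7]
tool_rot: [-3.139, -0.017, 2.972]
force: [-15.6, 4.1, 13.1]
width: 21.1
gripper_force: 8.2
```

```bash
python3 go.py
```

```text
t 23.35 vise xyz [-61.7 -70.4  60.7] rot [-3.139 -0.017  2.972] F vise [-16.1   1.5  13.1] w 21.1
```

Request:
send_rows(series=[{"ax":0,"ay":0,"az":0,"dx":-0.1,"dy":0,"dz":0,"hand":0.75},{"ax":0,"ay":0,"az":0,"dx":-0.18,"dy":0,"dz":0,"hand":0.75},{"ax":0,"ay":0,"az":0,"dx":-0.18,"dy":0,"dz":0,"hand":0.75}])

```text
clock: 23.65
eef_pos: [516.5, 24.7, 60.6]
tool_rot: [-3.139, -0.019, 2.972]
force: [-17.6, 3.4, 14.3]
width: 21.2
gripper_force: 9.0
```

```bash
python3 go.py
```

```text
t 23.65 vise xyz [-60.8 -70.5  60.6] rot [-3.139 -0.019  2.972] F vise [-17.9   0.4  14.3] w 21.2
```

Pad force is about 6.5 N. Back off, rise and check.

Request:
send_rows(series=[{"ax":0,"ay":0,"az":0,"dx":0.8,"dy":0,"dz":0,"hand":0.75},{"ax":0,"ay":0,"az":0,"dx":2,"dy":0,"dz":0,"hand":0.75},{"ax":0,"ay":0,"az":0,"dx":4.5,"dy":0,"dz":0,"hand":0.75},{"ax":0,"ay":0,"az":0,"dx":6,"dy":0,"dz":-2,"hand":0.75},{"ax":0,"ay":0,"az":0,"dx":7,"dy":0,"dz":-6,"hand":0.75},{"ax":0,"ay":0,"az":0,"dx":8,"dy":0,"dz":-10,"hand":0.75},{"ax":0,"ay":0,"az":0,"dx":8,"dy":0,"dz":-13,"hand":0.75},{"ax":0,"ay":0,"az":0,"dx":8,"dy":0,"dz":-13,"hand":0.75}])

```text
clock: 24.45
eef_pos: [450.6, 37.8, 195.1]
tool_rot: [3.139, 0.009, 2.971]
force: [1.2, 0.4, -0.3]
width: 21.8
gripper_force: 0.0
```

```bash
python3 go.py
python3 - <<'E'
from cell import *
import cv2,numpy as np
a,b=[get_image(n)["pixels"][:,:,::-1] for n in("scene","top")]
a=cv2.resize(a[165:290,200:320],(480,500),interpolation=cv2.INTER_CUBIC)
b=cv2.resize(b[140:270,230:340],(320,378),interpolation=cv2.INTER_CUBIC)
o=np.zeros((500,800,3),"uint8");o[:,:480]=a;o[:378,480:]=b
cv2.imwrite("pics/s6.png",cv2.convertScaleAbs(o,alpha=1.4,beta=10))
E
```

```text
t 24.45 vise xyz [-128.   -68.7  195.1] rot [3.139 0.009 2.971] F vise [ 1.1  0.5 -0.3] w 21.8
```

View pics/s6.png

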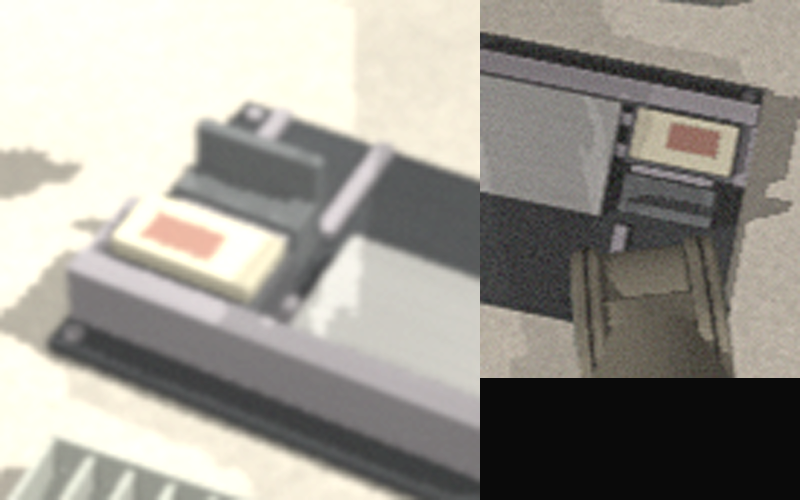

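The picture shows the jaw closed on the block, which hasn't moved in either view (left (195,245), right (687,142)), and the robot is clear. I'm handing it in.

```bash
python3 -c "
from cell import *;print(finish_job())"
```

```text
the job is handed in; nothing more can be done
None
```

The job is handed in at about 24.5 s on the clock: the block is against the end stop and fixed jaw, was pressed at about 23 N with the sliding jaw open, and is now held by the spring pad at about 6.5 N, estimated from the push force. No verdict came back.

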